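Shift the mill feed gearbox through its zigzag gate

ROBOT

A 7-joint arm with a two-finger parallel gripper is mounted at the origin on the work surface. World frame = base frame: x ahead of the robot, y to its left, z up, the work surface at z = 0. Lengths are in m, angles in rad, forces in N, time in s.
With the tool pointing down it reaches from about 0.4 to 0.875 m from the base axis. Payload 19.3 kg.
Tool frame: the origin (TCP) lies where the fingers leave the gripper's body, on its centre line; the fingertips stand bot.tip_reach ahead of it and the grasp point (between the pads) lies 54 mm ahead of it (bot.tip_reach is the distance from the TCP to the fingertips, in m); z points along the fingers, y is the line along which they close (so a half turn about z gives the same grasp; the last joint's range is limited). The gripper opens to 85 mm and grips with 20 to 120 N. Pads are 22 mm wide; open, the fingers measure 114 mm over their backs; the gripper's body (76 mm by 85 mm) begins 54 mm behind the grasp point. The pads swing forward as they close: fully open they stand 13 mm farther back than shut.
Start: joints at [1.097, 0.521, -0.036, 1.599, 0.021, 1.021, -0.113], TCP at [0.246, -0.575, 0.304] pointing down, gripper open.
Joint ranges: [-2.91, 2.91], [-0.3, 2.13], [-1.5, 1.42], [0.17, 2.43], [-1.26, 4.41], [0.16, 1.93], [-2.52, 2.52]. Speed limits (rad/s): [1.89, 1.89, 2.39, 2.39, 3.01, 3.01, 3.01].

INTERFACE

Orientations are given as [roll, pitch, yaw] about the fixed x, y, z axes, in that order (R = Rz(yaw) Ry(pitch) Rx(roll)).
In Python, from workcell import bot gives the robot as it stands. The module is installed in compiled form; this text tells all that it offers.
- The arm moves only by the shell command python3 -m jog 'ROWS' [FORCE]. ROWS is JSON, a list that holds one entry, the list of rows, each a list of 7 numbers: the shift along the tool's x, y, z in mm, then the turn, a rotation vector about the tool's x, y, z in rad, then the opening, from 0 (shut) to 1 (fully open). In form: [[[tx, ty, tz, wx, wy, wz, fingers], ...]]. A call has 1 to 5 rows; each row shifts and turns the commanded pose from where the row before left it, along the tool's axes as they then stand; what a row does not reach is not made up. A row lasts 1/10 s, in which the tool goes at most 50 mm and 8.59 degrees, less where a joint would pass 70% of its speed; a pose out of reach is approached as far as the arm can. A call is refused whole if a number of a shift passes 50 or a number of a turn 0.15, either way. A call with a gripper value outside its range is refused whole. The fingers move at their own pace and stop on an object; FORCE is the grip in N (left out, the last holds). Time passes only in rows, so rows that do not move let the fingers close. It gives the time, the measured TCP pose, the force, the opening and the grip force at its end, in the units of the state.
- bot.observe(): the state, without advancing time (a new reading comes with each control period).
- bot.grab_frame(name): name is "scene" or "top" or "wrist"; returns a dict with "img" (480x640x3 uint8, red, green, blue), "intrinsics" (3x3 intrinsics, pixels), "R" (3x3) and "t" (3): a world point X has camera coordinates R X + t; the wrist camera has in their place "tool_from_camera" (4x4, takes a point from camera to tool coordinates, whose origin is the TCP and whose axes are the flange's). Camera axes: x right, y down, z forward; pixel columns grow to the right and rows downward; lengths in m; the calibration is good to about 2 mm. The wrist camera is an equidistant fisheye: a pixel r from the principal point sees the ray r / f radians off the axis. A picture is of the moment at which its call begins: read the wrist's pose just before it. There is no depth.
- bot.job_done(): hands the job in; it is judged then, once.
Trained networks look in a picture, given as the dict that the camera call returned (one of the last four; its "shot" number tells which), for a name from the list of things; names that differ only in an ending like _2 or _b are one class to them, and where a whole thing is asked for, a point or a joint stands for the part that bears it (a point fixed in the world has none). Each returns a list of dicts, best first, with "conf" (0 to 1); they miss things now and then, are a little off and sometimes report something else, mostly with a low value. They report only what shows in the picture. A call takes as long as a camera call.
- bot.trace(query, picture): "region" (480x640 bool, what is visible of it).
- bot.spot_point(query, picture): "xyz" ([x, y, z] in m, in world coordinates, good to about 4 mm: a listed point, or the origin of a listed thing).
The state is a dict: "clock": time; "qpos": joint angles; "qd": joint speeds; "joint_efforts": joint torques, N m; "position": TCP position; "tool_rot": TCP orientation; "force": force on the tool from outside, world axes, zero at the start; "moment": the same for the moment, N m; "grip_width": finger opening in m; "finger_force": force on a finger pad.
Only numpy, scipy, OpenCV 4.12 (cv2) and the standard library are available. Lean on these libraries where they do the work, as an engineer would, in place of code of your own. Each camera call takes 0.05 s, during which the arm holds its last target. There are 200 camera calls.

TASK

Shift the feed gearbox into its last speed: work the ball-topped lever from the slot nearest the robot through the gaps of the zigzag gate, slot by slot, into the slot next to the motor, and then push it along that slot until it is fully home against the stop at the end to the right (as seen from the robot). Feel for each gap and do not force the lever against the gate; leave it there, let go, and leave the tools lying around the gearbox where they are.

Things in the scene. Friction and masses are not known exactly. Their poses are not given: they have to be found in the camera images.
- gearbox: Grey gearbox fixed to the table: base flange 200 x 200 x 10 mm, housing 140 x 140 mm, gate top at 135.5 mm height; blue motor on the +x side, reaching to x = 198 mm, 125 mm high. Origin: centre of the underside. +x points from the lever to the motor (away from the robot, yawed up to 0.5 rad), +y to the left as seen from the robot, z up.
- gate: Steel gate on top, axes as the gearbox. Origin: centre of its opening (95 mm in x, 68 mm in y) at mid thickness, height 132 mm. Three fixed cross plates along y, 9 mm in x and 5 mm in z, at x = -26, 0, +26 mm leave four slots along y, 17 mm wide, at x = -39, -13, +13, +39 mm. The opening's ends at y = -34 and +34 mm stop the 10 mm lever bar at about y = -28 and +28 mm.
- plate_middle (a point): Centre of the middle cross plate (gate's origin). Every plate has one gap 20 mm wide (in y), square-ended, that lets the bar through. Its place differs every time and has to be seen or felt: gap centre between y = -25 and -5 mm in this plate, between y = +5 and +25 mm in the plates at x = -26 and x = +26 mm.
- slot_start (a point): Middle of the first slot (x = -39 mm) in the gate's plane. The lever's bar starts in this slot, at any y from about -20 to +22 mm.
- slot_last (a point): Middle of the last slot (x = +39 mm) in the gate's plane. The lever's home is the -y end of this slot, bar at about y = -28 mm against the end of the opening.
- lever: Straight steel bar 10 mm thick with a black ball knob on top. Origin: its pivot, 12 mm above the table, 120 mm below the gate's origin; z along the bar to the knob. It swings about the pivot in both directions (0.4 rad along x, 0.3 rad along y), has no springs, stays where it is left, and takes about 1 to 2.5 N at the knob to move.
- lever_knob (a point): Centre of the ball knob, 36 mm in diameter, 205 mm from the pivot; below it the bar is clad to 18 mm for 30 mm. With the bar at (x, y) in the gate's plane the knob is at pivot + 205 mm * (x, y, 120 mm) / |(x, y, 120 mm)| in the gearbox's axes: about 1.6 times the travel. About 45 to 65 mm are free between ball and gate.
- oil_bottle: White plastic oil bottle, 54 mm diameter, 135 mm high, standing left of the gearbox, towards the motor; leave alone. Origin: centre of the underside.
- chip_brush: Brush 190 mm long lying right of the gearbox; leave alone. Origin: about the middle of the underside.
- wrench: Steel wrench 160 mm long lying in front of the gearbox; leave alone. Origin: about the middle of the underside.
- work_blank: Aluminium block 90 x 60 x 20 mm lying left of the gearbox, towards the robot; leave alone. Origin: centre of the underside.

How it is judged:
On the way, in this order (a step that is already met when the one before it is completed fails the run):
1. the lever is through the first gap, in the second slot (x of lever_knob in the frame of gearbox above -0.034 m), for 0.1 s.
2. the lever is through the second gap, in the third slot (x of lever_knob in the frame of gearbox above 0.009 m), for 0.1 s.
3. the lever is through the third gap, in the last slot (x of lever_knob in the frame of gearbox above 0.05 m), for 0.1 s.
At the end, for the whole second after the job is handed in: The lever stands still in the last slot (knob centre more than 50 mm from the gearbox's middle towards the motor), home at the slot's right-hand end (knob centre more than 37 mm to the -y side; against the stop it is at about 44 mm), and is let go (x of lever_knob in the frame of gearbox above 0.05 m and y of lever_knob in the frame of gearbox below -0.037 m and angular speed of lever below 0.1 rad/s); the robot touches nothing.
It fails at once if the lever is forced against the gate (more than 120 N) (contact force between lever and gate above 120 N).
It fails at once if a thing around the gearbox is disturbed (moved more than 20 mm) (distance of any of oil_bottle, chip_brush, wrench, work_blank from where it was at the start of the episode above 0.02 m).
It also fails if it takes over 72 s, if anything falls off the work surface, if the arm or the gripper's body presses on something with over 40 N, if the wrist force passes 120 N, or if a joint passes its speed limit or range.

## Working session

There is one attempt and no reset: what is moved stays moved. The work goes in short steps, Python scripts to look and compute and a shell command to move; the robot and the scene stay as the last step left them, time stands still between calls to the robot, and variables do not carry over. Pictures are saved under pics/ and viewed, at most 10 in all, crops included, and the job is handed in when it is done.

```bash
mkdir -p pics
python3 - <<'E'
from workcell import bot
import cv2,numpy as np
s=bot.observe();print({k:np.round(v,3).tolist() for k,v in s.items()},bot.tip_reach)
for n in("top","scene"):
    f=bot.grab_frame(n);cv2.imwrite(f"pics/{n}0.png",f["img"][:,:,::-1])
    print(n,f["intrinsics"],f["R"],f["t"])
    for q in("gearbox","gate","plate_middle","slot_start","slot_last","lever","lever_knob","oil_bottle","work_blank","wrench","chip_brush"):
        print(q,[(round(d["conf"],2),np.round(d["xyz"],4).tolist()) for d in bot.spot_point(q,f)[:2]])
E
```

```text
{'clock': 0.0, 'qpos': [1.097, 0.522, -0.036, 1.6, 0.021, 1.021, -0.113], 'qd': [-0.001, 0.0, -0.0, 0.001, -0.002, 0.0, -0.002], 'joint_efforts': [0.003, -92.711, 1.982, -36.993, 0.018, 0.008, 0.0], 'position': [0.245, -0.575, 0.303], 'tool_rot': [-3.141, 0.0, 0.404], 'force': [0.162, 0.514, -0.323], 'moment': [-0.015, -0.066, -0.041], 'finger_force': 0.0, 'grip_width': 0.085} 0.0726
top [[446.25264579   0.         316.47792603]
 [  0.         446.25264579 248.19967671]
 [  0.           0.           1.        ]] [[ 0.02604942 -0.99955111  0.01479914]
 [-0.98350106 -0.02827661 -0.17867874]
 [ 0.179017   -0.00990049 -0.98379616]] [0.04850076 0.53604792 0.82479673]
gearbox [(0.87, [0.5419, 0.1385, -0.0011]), (0.17, [0.5474, 0.1336, 0.1348])]
gate [(0.68, [0.5483, 0.1408, 0.133])]
plate_middle [(0.58, [0.5459, 0.1367, 0.1331])]
slot_start [(0.67, [0.5062, 0.1451, 0.1311])]
slot_last [(0.6, [0.5826, 0.1325, 0.1338])]
lever [(0.69, [0.5438, 0.1414, 0.0124]), (0.65, [0.5452, 0.138, 0.133])]
lever_knob [(0.75, [0.4834, 0.1666, 0.207])]
oil_bottle [(0.62, [0.6277, 0.2863, 0.0001]), (0.18, [0.
[... 272 characters left out ...]
      1.        ]] [[-0.57276274  0.81968685 -0.00750336]
 [ 0.54025204  0.37058957 -0.75550719]
 [-0.61649864 -0.43678007 -0.65509739]] [ 0.24189485 -0.17633991  1.26796084]
gearbox [(0.73, [0.5421, 0.1366, 0.0]), (0.71, [0.5072, 0.1481, 0.1336])]
gate [(0.84, [0.5465, 0.1388, 0.1313])]
plate_middle [(0.66, [0.5467, 0.1385, 0.1317]), (0.5, [0.6261, 0.2847, -0.0037])]
slot_start [(0.87, [0.5067, 0.1451, 0.1326])]
slot_last [(0.95, [0.5877, 0.1338, 0.1322])]
lever []
lever_knob [(0.97, [0.4898, 0.1708, 0.2089]), (0.55, [0.5199, 0.3216, -0.0019])]
oil_bottle [(0.74, [0.6297, 0.2863, -0.004])]
work_blank [(0.83, [0.5206, 0.3175, -0.0016])]
wrench []
chip_brush [(0.68, [0.4977, -0.024, 0.0035])]
```

```bash
cat > h.py <<'E'
import numpy as np,cv2
def warp(img,K,R,t,c,yaw,z,S=5):
    # metric view: S px/mm, columns = gate x (-60..60), rows = gate y (+50 top..-50)
    ca,sa=np.cos(yaw),np.sin(yaw)
    pts=[(-60,50),(60,50),(60,-50),(-60,-50)]
    dst=np.float32([[(x+60)*S,(50-y)*S] for x,y in pts])
    W=np.array([[c[0]+(ca*x-sa*y)/1e3,c[1]+(sa*x+ca*y)/1e3,z] for x,y in pts])
    p=(K@(R@W.T+np.array(t)[:,None])).T;p=p[:,:2]/p[:,2:]
    return cv2.warpPerspective(img,cv2.getPerspectiveTransform(p.astype(np.float32),dst),(120*S,100*S),flags=cv2.INTER_CUBIC)
E
python3 - <<'E'
from workcell import bot
import cv2,numpy as np
from h import warp
o=[]
for n in("top","scene"):
    f=bot.grab_frame(n)
    o.append(warp(f["img"],f["intrinsics"],f["R"],f["t"],(.5465,.1388),-0.148,.1345,3.3))
cv2.imwrite("pics/w0.png",np.hstack(o)[:,:,::-1])
E
```

```text
Traceback (most recent call last):
  File "h.py", line 9, in warp
    return cv2.warpPerspective(img,cv2.getPerspectiveTransform(p.astype(np.float32),dst),(120*S,100*S),flags=cv2.INTER_CUBIC)
           ~~~~~~~~~~~~~~~~~~~^^^^^^^^^^^^^^^^^^^^^^^^^^^^^^^^^^^^^^^^^^^^^^^^^^^^^^^^^^^^^^^^^^^^^^^^^^^^^^^^^^^^^^^^^^^^^^^
cv2.error: OpenCV(4.12.0) :-1: error: (-5:Bad argument) in function 'warpPerspective'
> Overload resolution failed:
>  - Can't parse 'dsize'. Sequence item with index 0 has a wrong type
>  - Can't parse 'dsize'. Sequence item with index 0 has a wrong type
```

View pics/scene0.png

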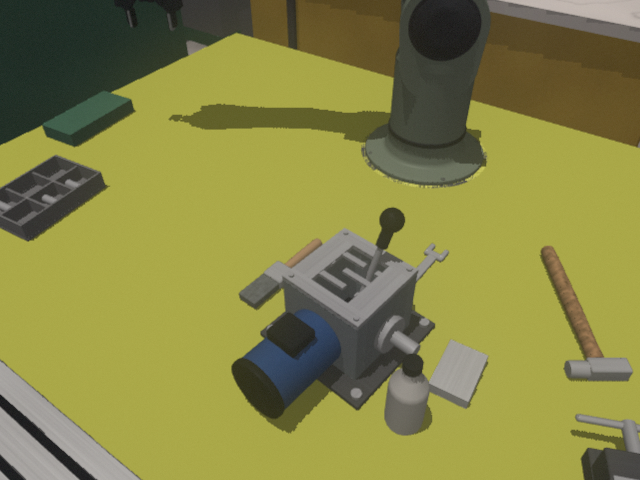

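The scene shows the gearbox at about (350,310), the knob at (392,220) leaning towards the robot and to the left, and the bottle at (407,400).

Run:
```python
from workcell import bot
import cv2,numpy as np
from h import warp
o=[]
for n in("top","scene"):
    f=bot.grab_frame(n)
    w=warp(f["img"],f["intrinsics"],f["R"],f["t"],(.5465,.1388),-0.148,.1345,4)[:, :]
    o.append(cv2.resize(w,(400,334)))
cv2.imwrite("pics/w1.png",np.hstack(o)[:,:,::-1])
```

```text
(no output)
```

View pics/w1.png

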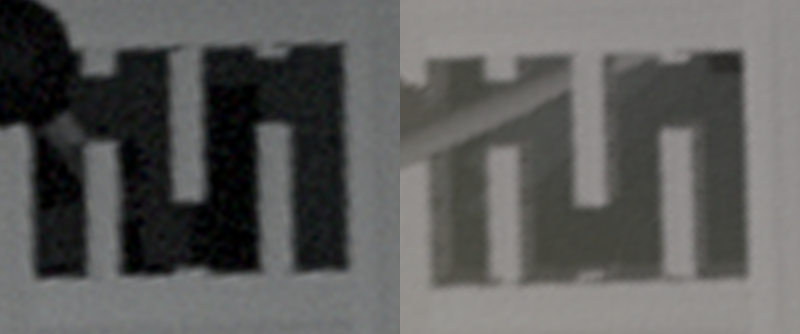

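The rectified views show the gate (3.33 px/mm). Its centre is at about world (0.5436, 0.1397) with yaw about -0.128. The gaps are at y ≈ +17, -22 and +21.5 mm, and the bar is at about (-37, +13) mm. I turn the tool to match the gate and start the approach.

```bash
python3 -m jog '[[[0,0,-8,0,0,0.133,1],[0,0,-8,0,0,0.133,1],[0,0,-8,0,0,0.133,1],[0,0,-8,0,0,0.133,1]]]'
python3 -m jog '[[[28,-40,0,0,0,0,1],[28,-40,0,0,0,0,1],[28,-40,0,0,0,0,1],[28,-40,0,0,0,0,1],[28,-40,0,0,0,0,1]]]'
python3 -m jog '[[[0,-48,0,0,0,0,1],[0,-48,0,0,0,0,1],[0,-48,0,0,0,0,1],[0,-48,0,0,0,0,1],[0,-48,0,0,0,0,1]]]'
```

```text
clock: 1.75
position: [0.2455, -0.5747, 0.3363]
tool_rot: [-3.142, -0.0, -0.134]
force: [0.0, -0.4, 0.7]
grip_width: 0.0853
finger_force: 0.0
clock: 2.25
position: [0.411, -0.3927, 0.3361]
tool_rot: [3.141, -0.0, -0.128]
force: [1.3, -1.2, 0.7]
grip_width: 0.0852
finger_force: 0.0
clock: 2.75
position: [0.4406, -0.1544, 0.3361]
tool_rot: [3.141, -0.001, -0.128]
force: [1.6, 1.0, -1.2]
grip_width: 0.0855
finger_force: 0.0
```

```bash
python3 -m jog '[[[1,-48,0,0,0,0,1],[1,-48,0,0,0,0,1],[1,-48,0,0,0,0,1],[1,-48,0,0,0,0,1],[1,-48,0,0,0,0,1]]]'
python3 -m jog '[[[0,-40,0,0,0,0,1],[0,-30,0,0,0,0,1],[0,-16,0,0,0,0,1],[0,0,0,0,0,0,1]]]'
cat >> h.py <<'E'
C=np.array([.5436,.1397]);YAW=-.128
def togate(p):
    d=np.array(p[:2])-C;c,s=np.cos(YAW),np.sin(YAW)
    return np.round(np.array([c*d[0]+s*d[1],-s*d[0]+c*d[1]])*1e3,1)
E
python3 - <<'E'
from workcell import bot
import cv2,numpy as np
from h import togate
s=bot.observe();print(s["position"],togate(s["position"]))
f=bot.grab_frame("wrist");cv2.imwrite("pics/wr.png",f["img"][:,:,::-1]);print(f["intrinsics"],f["tool_from_camera"])
for q in("lever_knob","plate_middle","slot_start","slot_last"):
    for d in bot.spot_point(q,f)[:1]: print(q,d["conf"],np.round(d["xyz"],4),togate(d["xyz"]))
E
```

```text
clock: 3.25
position: [0.4763, 0.0831, 0.3362]
tool_rot: [-3.141, -0.001, -0.128]
force: [0.2, -0.7, 0.4]
grip_width: 0.0855
finger_force: 0.0
clock: 3.65
position: [0.4872, 0.1687, 0.3358]
tool_rot: [-3.141, 0.0, -0.125]
force: [-0.7, -2.1, -0.5]
grip_width: 0.0853
finger_force: 0.0
[0.48716899 0.16872937 0.33580651] [-59.7  21.6]
[[371.64829954   0.         319.6817899 ]
 [  0.         371.64829954 233.06035858]
 [  0.           0.           1.        ]] [[-4.47122073e-04 -9.46881310e-01 -3.21582936e-01  8.13221323e-02]
 [ 9.99999891e-01 -4.67715251e-04 -1.32195879e-05  1.73350379e-04]
 [-1.37891863e-04 -3.21582906e-01  9.46881416e-01 -7.02307977e-02]
 [ 0.00000000e+00  0.00000000e+00  0.00000000e+00  1.00000000e+00]]
lever_knob 0.56 [0.4863 0.1681 0.2028] [-60.5  20.9]
plate_middle 0.72 [0.5474 0.1426 0.1362] [3.4 3.4]
slot_start 0.66 [0.5037 0.1453 0.1359] [-40.3   0.5]
slot_last 0.55 [0.5853 0.1342 0.1333] [42.1 -0.1]
```

View pics/wr.png

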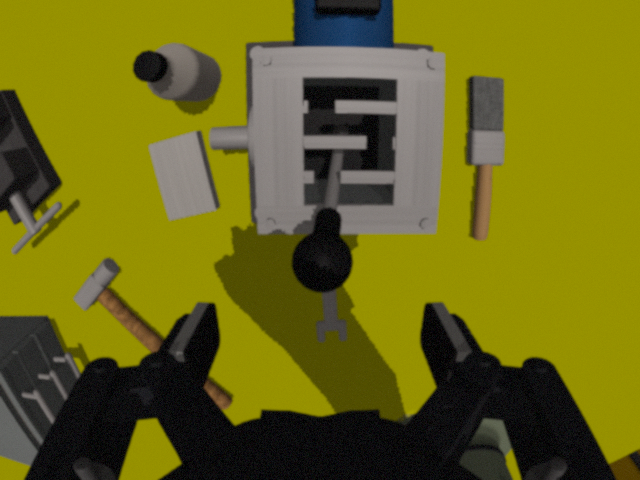

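The knob at (322,260) is centred between the fingers at (205,330) and (437,330). I descend and close gently.

```bash
python3 -m jog '[[[0,0,30,0,0,0,1],[0,0,30,0,0,0,1],[0,0,15,0,0,0,1],[0,0,0,0,0,0,0.6]]]' 20
python3 -m jog '[[[0,0,0,0,0,0,0.3],[0,0,0,0,0,0,0.3],[0,0,0,0,0,0,0.3],[0,0,0,0,0,0,0.3],[0,0,0,0,0,0,0.3]]]' 20
```

```text
clock: 4.3
position: [0.4867, 0.1653, 0.2593]
tool_rot: [3.14, 0.003, -0.129]
force: [-0.9, -0.5, 0.5]
grip_width: 0.0735
finger_force: 0.0
clock: 4.8
position: [0.4876, 0.1668, 0.2619]
tool_rot: [-3.141, -0.001, -0.128]
force: [-1.2, 1.5, 6.3]
grip_width: 0.0346
finger_force: 19.5
```

```bash
python3 -m jog '[[[0,-4,0,0,0,0,0.3],[0,-4,0,0,0,0,0.3],[0,0,0,0,0,0,0.3]]]'
python3 -m jog '[[[5,0,-1,0,0,0,0.3],[5,0,-1,0,0,0,0.3],[5,0,-1,0,0,0,0.3],[0,0,0,0,0,0,0.3]]]'
python3 -c "
from h import togate
from workcell import bot
print(togate(bot.observe()['position']))"
```

```text
clock: 5.1
position: [0.4884, 0.1747, 0.2611]
tool_rot: [3.142, -0.0, -0.128]
force: [-0.2, -1.8, 4.5]
grip_width: 0.0346
finger_force: 21.0
clock: 5.5
position: [0.5038, 0.173, 0.2647]
tool_rot: [-3.14, -0.001, -0.128]
force: [-5.3, 1.2, 13.3]
grip_width: 0.0344
finger_force: 21.7
[-43.7  27.9]
```

```bash
python3 -m jog '[[[5,0,-1,0,0,0,0.3],[5,0,-1,0,0,0,0.3],[5,0,-1,0,0,0,0.3],[5,0,-1,0,0,0,0.3],[0,0,0,0,0,0,0.3]]]'
python3 - <<'E'
from h import togate
from workcell import bot
import numpy as np
print(togate(bot.observe()['position']))
f=bot.grab_frame("top")
print([(d["conf"],togate(d["xyz"]),d["xyz"][2]) for d in bot.spot_point("lever_knob",f)[:1]])
E
```

```text
clock: 6.0
position: [0.5235, 0.17, 0.268]
tool_rot: [-3.141, -0.0, -0.128]
force: [-1.9, 1.5, 6.3]
grip_width: 0.0346
finger_force: 21.4
[-23.8  27.5]
[]
```

```bash
python3 -m jog '[[[1,7,-1,0,0,0,0.3],[1,7,-0.6,0,0,0,0.3],[0,7,-0.3,0,0,0,0.3],[0,7,0,0,0,0,0.3],[0,0,0,0,0,0,0.3]]]'
python3 -m jog '[[[0,9,0,0,0,0,0.3],[0,9,1,0,0,0,0.3],[0,9,1,0,0,0,0.3],[0,9,1,0,0,0,0.3],[0,0,0,0,0,0,0.3]]]'
python3 - <<'E'
from h import togate
from workcell import bot
print(togate(bot.observe()['position']))
f=bot.grab_frame("scene")
print([(d["conf"],togate(d["xyz"]),d["xyz"][2]) for d in bot.spot_point("lever_knob",f)[:1]])
E
```

```text
clock: 6.6
position: [0.5218, 0.1404, 0.2702]
tool_rot: [3.141, -0.001, -0.13]
force: [0.2, 0.0, 6.7]
grip_width: 0.0345
finger_force: 21.6
clock: 7.1
position: [0.5172, 0.1045, 0.267]
tool_rot: [3.141, -0.001, -0.13]
force: [2.7, -0.3, 4.9]
grip_width: 0.0347
finger_force: 21.4
[-21.7 -38.2]
[(0.77, array([-24.5, -36.1]), 0.2124)]
```

```bash
python3 -m jog '[[[5,0,-0.3,0,0,0,0.3],[6,0,-0.3,0,0,0,0.3],[6,0,-0.3,0,0,0,0.3],[6,0,0,0,0,0,0.3],[0,0,0,0,0,0,0.3]]]'
python3 -m jog '[[[6,0,0.3,0,0,0,0.3],[6,0,0.3,0,0,0,0.3],[5,0,0.3,0,0,0,0.3],[3,0,0,0,0,0,0.3],[0,0,0,0,0,0,0.3]]]'
python3 - <<'E'
from h import togate
from workcell import bot
print(togate(bot.observe()['position']))
f=bot.grab_frame("scene")
print([(d["conf"],togate(d["xyz"]),d["xyz"][2]) for d in bot.spot_point("lever_knob",f)[:1]])
E
```

```text
clock: 7.7
position: [0.5402, 0.1027, 0.2681]
tool_rot: [3.141, -0.0, -0.129]
force: [-2.7, -2.4, 12.8]
grip_width: 0.0345
finger_force: 22.1
clock: 8.2
position: [0.5596, 0.1003, 0.2667]
tool_rot: [3.141, 0.0, -0.129]
force: [-1.4, -1.9, 7.7]
grip_width: 0.0345
finger_force: 22.1
[ 20.9 -37.1]
[(0.77, array([ 15.9, -39.6]), 0.2149)]
```

```bash
python3 -m jog '[[[0,-8,-1,0,0,0,0.3],[0,-9,-1,0,0,0,0.3],[0,-9,-1,0,0,0,0.3],[0,-9,-0.5,0,0,0,0.3],[0,0,0,0,0,0,0.3]]]'
python3 -m jog '[[[0,-9,0.5,0,0,0,0.3],[0,-9,1,0,0,0,0.3],[0,-10,1,0,0,0,0.3],[0,-10,1,0,0,0,0.3],[0,0,0,0,0,0,0.3]]]'
python3 - <<'E'
from h import togate
from workcell import bot
print(togate(bot.observe()['position']))
f=bot.grab_frame("scene")
print([(d["conf"],togate(d["xyz"]),d["xyz"][2]) for d in bot.spot_point("lever_knob",f)[:1]])
E
```

```text
clock: 8.8
position: [0.5648, 0.136, 0.2707]
tool_rot: [-3.141, -0.002, -0.128]
force: [7.0, 1.6, 2.2]
grip_width: 0.0342
finger_force: 21.8
clock: 9.3
position: [0.5689, 0.1738, 0.2665]
tool_rot: [3.141, -0.0, -0.127]
force: [4.6, 0.6, 1.1]
grip_width: 0.0345
finger_force: 22.0
[20.8 37. ]
[(0.92, array([15.2, 38.3]), 0.216)]
```

```bash
python3 -m jog '[[[5,1,0.5,0,0,0,0.3],[6,0,1,0,0,0,0.3],[6,0,1,0,0,0,0.3],[6,0,1,0,0,0,0.3],[0,0,0,0,0,0,0.3]]]'
python3 -m jog '[[[6,0.5,1,0,0,0,0.3],[6,0.5,1.5,0,0,0,0.3],[5,0,1.5,0,0,0,0.3],[4,0,1,0,0,0,0.3],[0,0,0,0,0,0,0.3]]]'
python3 - <<'E'
from h import togate
from workcell import bot
print(togate(bot.observe()['position']))
f=bot.grab_frame("scene")
print([(d["conf"],togate(d["xyz"]),d["xyz"][2]) for d in bot.spot_point("lever_knob",f)[:1]])
E
```

```text
clock: 9.9
position: [0.5924, 0.1689, 0.2634]
tool_rot: [-3.141, -0.0, -0.129]
force: [0.3, 2.6, 6.2]
grip_width: 0.0345
finger_force: 22.3
clock: 10.4
position: [0.6127, 0.1653, 0.258]
tool_rot: [-3.142, 0.0, -0.129]
force: [1.1, 1.1, 4.1]
grip_width: 0.0347
finger_force: 22.4
[65.3 34.2]
[(0.74, array([61.4, 32.9]), 0.2094)]
```

```bash
python3 -m jog '[[[0,8,-1,0,0,0,0.3],[0,9,-1,0,0,0,0.3],[0,9,-0.5,0,0,0,0.3],[0,9,0,0,0,0,0.3],[0,0,0,0,0,0,0.3]]]'
python3 -m jog '[[[0,9,0.3,0,0,0,0.3],[-0.5,9,1,0,0,0,0.3],[-0.5,9,1.5,0,0,0,0.3],[-0.5,8,1.5,0,0,0,0.3],[0,0,0,0,0,0,0.3]]]'
python3 -m jog '[[[0,3,0.5,0,0,0,0.3],[0,3,0.5,0,0,0,0.3],[0,2,0.3,0,0,0,0.3],[0,0,0,0,0,0,0.3]]]'
python3 - <<'E'
from h import togate
from workcell import bot
print(togate(bot.observe()['position']))
f=bot.grab_frame("scene")
print([(d["conf"],togate(d["xyz"]),d["xyz"][2]) for d in bot.spot_point("lever_knob",f)[:1]])
E
```

```text
clock: 11.0
position: [0.6078, 0.1289, 0.261]
tool_rot: [3.141, -0.0, -0.13]
force: [2.9, 1.1, 4.3]
grip_width: 0.0346
finger_force: 22.4
clock: 11.5
position: [0.6016, 0.0947, 0.2562]
tool_rot: [3.141, 0.001, -0.13]
force: [3.6, 1.3, 1.6]
grip_width: 0.0346
finger_force: 22.8
clock: 11.9
position: [0.6006, 0.0881, 0.255]
tool_rot: [3.141, 0.001, -0.128]
force: [2.4, 2.2, 0.5]
grip_width: 0.0346
finger_force: 22.7
[ 63.1 -43.9]
[(0.85, array([ 60.9, -46. ]), 0.2074)]
```

```bash
python3 -m jog '[[[0,1.5,0,0,0,0,0.3],[0,0,0,0,0,0,0.3]]]'
python3 -m jog '[[[0,1.5,0,0,0,0,0.3],[0,0,0,0,0,0,0.3]]]'
```

```text
clock: 12.2
position: [0.6004, 0.087, 0.255]
tool_rot: [-3.141, 0.001, -0.128]
force: [1.8, 4.8, -2.2]
grip_width: 0.0346
finger_force: 22.5
clock: 12.4
position: [0.6002, 0.0863, 0.255]
tool_rot: [-3.14, 0.0, -0.127]
force: [2.1, 8.8, -3.2]
grip_width: 0.0346
finger_force: 22.5
```

The force climbs while the position barely changes, so the lever is at the stop. I let go and rise straight up.

```bash
python3 -m jog '[[[0,0,0,0,0,0,0.8],[0,0,0,0,0,0,0.8],[0,0,0,0,0,0,0.8],[0,0,0,0,0,0,0.8],[0,0,0,0,0,0,0.8]]]'
python3 -m jog '[[[0,0,-15,0,0,0,0.8],[0,0,-25,0,0,0,0.8],[0,0,-30,0,0,0,0.8],[0,0,-20,0,0,0,0.8],[0,0,0,0,0,0,0.8]]]'
python3 - <<'E'
from h import togate,warp,C,YAW
from workcell import bot
import cv2
for n in("scene","wrist"):
    f=bot.grab_frame(n);cv2.imwrite(f"pics/end_{n}.png",f["img"][:,:,::-1])
    print(n,[(d["conf"],togate(d["xyz"]),d["xyz"][2]) for d in bot.spot_point("lever_knob",f)[:1]])
E
```

```text
clock: 12.9
position: [0.6003, 0.0851, 0.2552]
tool_rot: [3.141, 0.0, -0.128]
force: [-0.3, -0.2, -0.0]
grip_width: 0.0688
finger_force: 0.0
clock: 13.4
position: [0.6011, 0.0854, 0.348]
tool_rot: [-3.14, -0.004, -0.128]
force: [0.2, 0.5, -0.6]
grip_width: 0.0686
finger_force: 0.0
scene [(0.66, array([ 60.6, -42.3]), 0.2037)]
wrist [(0.63, array([ 60. , -42.8]), 0.1999)]
```

View pics/end_wrist.png

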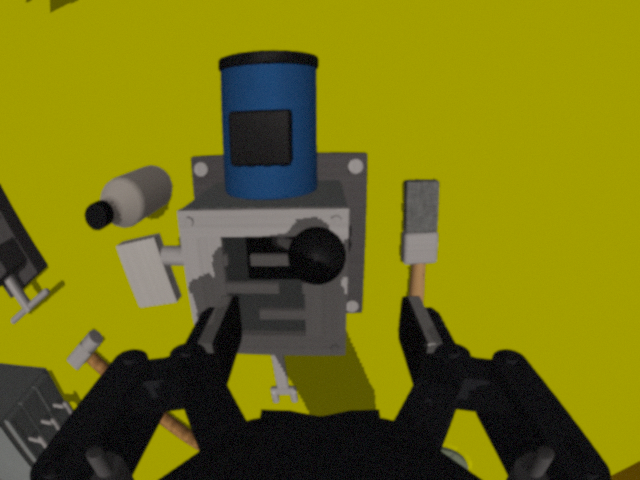

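The knob at (316,256) stands over the right end of the last slot, free of the fingers, and the tools are undisturbed. I hand the job in.

```bash
python3 -c "
from workcell import bot
print(bot.job_done())"
```

```text
the job is handed in; nothing more can be done
None
```

The lever went through all three gaps and stands home at the right-hand end of the last slot, released, with the tools apparently untouched. I handed the job in about 13.5 s into the 72 s allowed; it gave no verdict.

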